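# Stow the spare jars in the empty crate cells and stack the cups

### The job

Put the parts jars and sorting cups of the stall away. Stand every spare jar from the riser beside the crate upright on the floor of an empty cell of the crate on the riser, one jar to a cell, never tipping one over and leaving the jars already in the crate where they are; and nest every loose orange cup, upside down as it stands, over the cup on the round stand so that all cups make one straight stack there. Jars and cups may be done in any order.

Things in the scene. Friction and masses are not known exactly. Their poses are not given: they have to be found in the camera images.
- riser: fixed wooden display riser, 200 x 610 mm, top surface 155 mm above its origin (under its centre, on the table), lip 12 mm high round the top. In front of it stand fixed gear shafts up to 240 mm tall at (x, y) (0.455, 0.035), (0.495, -0.115), (0.49, -0.34) m and a vice 130 mm high at (0.47, -0.22)
- jar_crate: fixed open wooden crate on the riser, 129 (x) x 239 (y) x 45 mm high, 5 mm walls and floor, two by three rectangular cells, each 57 mm (crate x) by 73 mm (crate y); origin under its centre, y along its long side. Fingers that close along crate y have the most room beside a jar
- cell_1 (a point): centre of the floor of crate cell 1 (cell may be empty or hold a stowed jar)
- cell_2 (a point): centre of the floor of crate cell 2 (cell may be empty or hold a stowed jar)
- cell_3 (a point): centre of the floor of crate cell 3 (cell may be empty or hold a stowed jar)
- cell_4 (a point): centre of the floor of crate cell 4 (cell may be empty or hold a stowed jar)
- cell_5 (a point): centre of the floor of crate cell 5 (cell may be empty or hold a stowed jar)
- cell_6 (a point): centre of the floor of crate cell 6 (cell may be empty or hold a stowed jar)
- stowed_1: jar that already stands in cell 1, if present; screw-top jar, cream body and black lid, diameter 49 mm, 90 mm tall, 80 g; origin at the centre of its underside, z up along the jar
- stowed_2: jar that already stands in cell 2, if present; screw-top jar, cream body and black lid, diameter 49 mm, 90 mm tall, 80 g; origin at the centre of its underside, z up along the jar
- stowed_3: jar that already stands in cell 3, if present; screw-top jar, cream body and black lid, diameter 49 mm, 90 mm tall, 80 g; origin at the centre of its underside, z up along the jar
- stowed_4: jar that already stands in cell 4, if present; screw-top jar, cream body and black lid, diameter 49 mm, 90 mm tall, 80 g; origin at the centre of its underside, z up along the jar
- stowed_5: jar that already stands in cell 5, if present; screw-top jar, cream body and black lid, diameter 49 mm, 90 mm tall, 80 g; origin at the centre of its underside, z up along the jar
- stowed_6: jar that already stands in cell 6, if present; screw-top jar, cream body and black lid, diameter 49 mm, 90 mm tall, 80 g; origin at the centre of its underside, z up along the jar
- spare_1: spare jar, on the riser beside the crate, if present; screw-top jar, cream body and black lid, diameter 49 mm, 90 mm tall, 80 g; origin at the centre of its underside, z up along the jar
- spare_2: spare jar, on the riser beside the crate, if present; screw-top jar, cream body and black lid, diameter 49 mm, 90 mm tall, 80 g; origin at the centre of its underside, z up along the jar
- spare_3: spare jar, on the riser beside the crate, if present; screw-top jar, cream body and black lid, diameter 49 mm, 90 mm tall, 80 g; origin at the centre of its underside, z up along the jar
- spare_4: spare jar, on the riser beside the crate, if present; screw-top jar, cream body and black lid, diameter 49 mm, 90 mm tall, 80 g; origin at the centre of its underside, z up along the jar
- cup_stand: fixed round dark steel stand on the table, diameter 88 mm, plate 6 mm thick with a rim 14 mm high (inside radius 37 mm); origin at the centre of its underside. Fixed obstacles near it: gear shafts 60 mm wide, up to 240 mm tall, at (x, y) (0.45, 0.22) and (0.45, 0.15) m, and a gear lever with its knob at (0.67, 0.265), 0.42 m high
- base_cup: first cup of the stack, on the plate of the stand; orange plastic tapered cup standing upside down on its open mouth: mouth 64 mm, closed end on top 44 mm, 60 mm tall, wall 3 mm, 80 g; origin at the centre of the mouth, z up to the closed end. Nested over another, a cup sits 20 to 27 mm higher
- cup_1: loose cup on the table, if present; orange plastic tapered cup standing upside down on its open mouth: mouth 64 mm, closed end on top 44 mm, 60 mm tall, wall 3 mm, 80 g; origin at the centre of the mouth, z up to the closed end. Nested over another, a cup sits 20 to 27 mm higher
- cup_2: loose cup on the table, if present; orange plastic tapered cup standing upside down on its open mouth: mouth 64 mm, closed end on top 44 mm, 60 mm tall, wall 3 mm, 80 g; origin at the centre of the mouth, z up to the closed end. Nested over another, a cup sits 20 to 27 mm higher
- cup_3: loose cup on the table, if present; orange plastic tapered cup standing upside down on its open mouth: mouth 64 mm, closed end on top 44 mm, 60 mm tall, wall 3 mm, 80 g; origin at the centre of the mouth, z up to the closed end. Nested over another, a cup sits 20 to 27 mm higher
There are look-alikes about, which are no part of the job. Leave any purple or turquoise look-alike of the base_cup alone.

How it is judged:
By the outcome, as a careful person would: the job done as asked, in the order asked, and still so for the second after the job is handed in, with the robot touching nothing.
Of stowed_1, stowed_2, stowed_3, stowed_4, stowed_5, stowed_6 only 1 to 2 are there at a start; the rules pass over those that are not, and their reading is None.
Of spare_1, spare_2, spare_3, spare_4 only 3 to 4 are there at a start; the rules pass over those that are not, and their reading is None.
Of cup_1, cup_2, cup_3 only 2 to 3 are there at a start; the rules pass over those that are not, and their reading is None.
At some moment in a run one of cup_1, cup_2, cup_3 may be knocked a few centimetres aside while the robot is not near it.
It also fails if it takes over 210 s, if anything falls off the work surface, if the arm or the gripper's body presses on something with over 40 N, if the wrist force passes 120 N, or if a joint passes its speed limit or range.

### The arm

A 6-joint arm with a two-finger parallel gripper is mounted at the origin on a cart in front of the work surface, level with it; the furniture and walls round the work are solid. World frame = base frame: x ahead of the robot, y to its left, z up, the work surface at z = 0. Lengths are in m, angles in rad, forces in N, time in s.
With the tool pointing down it reaches from about 0.275 to 0.775 m from the base axis. Payload 14.6 kg.
Tool frame: the origin (TCP) lies midway between the tips of the shut fingers; the grasp point (between the pads) lies 19 mm behind it; z points along the fingers, y is the direction in which the jaws open and shut (so a half turn about z gives the same grasp; the last joint's range is limited). The gripper opens to 85 mm and grips with 20 to 120 N. Pads are 22 mm wide; open, the fingers measure 114 mm over their backs; the gripper's body (76 mm by 85 mm) begins 54 mm behind the grasp point. The pads swing forward as they close: fully open they stand 13 mm farther back than shut.
Start: joints at [1.108, 0.263, -0.048, 1.259, 0, 1.415], TCP at [0.159, 0.5, 0.231] pointing down, gripper open.
Joint ranges: [-2.65, 2.65], [-0.89, 1.7], [-1.18, 1.37], [-2.13, 2.11], [-1.35, 1.29], [-3.14, 3.14]. Speed limits (rad/s): [1.89, 1.89, 2.57, 2.79, 3.14, 3.14].

### API

Orientations are given as a rotation vector (axis times angle).
In Python, from station import monitor, imaging, job gives the robot as it stands.
- The arm moves only by the tool play_rows, never from a script. Its argument "steps" is a list of rows, each an object of numbers: "claw": the finger opening in mm, from 0 to 85.4; "x", "y", "z": the shift along the tool's x, y, z in units of 25 mm (1.0 is 25 mm); "rx", "ry", "rz": the turn, a rotation vector about the tool's x, y, z in units of 5 degrees (1.0 is 5 degrees). A call has 1 to 12 rows; each row is the pose to reach, as a shift and turn from the pose measured when the call began, along the tool's axes at that moment; what a row does not reach only later rows make up. A row lasts 1/12 s, in which the tool goes at most 41.7 mm and 7.16 degrees, less where a joint would pass 70% of its speed; a pose out of reach is approached as far as the arm can. A call with a gripper value outside its range is refused whole. The fingers move at their own pace and stop on an object; "newtons" is the grip in N (left out, the last holds). Time passes only in rows, so rows that repeat a pose let the fingers close. It gives the time, the measured TCP pose, the force and the opening at its end, in the units of the state.
- monitor.observe(): the state, without advancing time (a new reading comes with each control period).
- imaging.camera(name): name is "side" or "top"; returns the picture (480x640x3 uint8, blue, green, red); there is no depth.
- imaging.calibration(name): a dict with "camera_matrix" (3x3 intrinsics, pixels), "R" (3x3) and "t" (3): a world point X has camera coordinates R X + t. Camera axes: x right, y down, z forward; pixel columns grow to the right and rows downward; lengths in m; the calibration is good to about 2 mm. A picture is of the moment at which its call begins. calibration takes no time and is no camera call.
- job.close_job(): hands the job in, once; it reports no verdict.
The state is a dict: "t": time; "joint_positions": joint angles; "joint_velocities": joint speeds; "joint_efforts": joint torques, N m; "tcp_pos": TCP position; "tcp_rot": TCP orientation; "wrist_force": force on the tool from outside, world axes, zero at the start; "moment": the same for the moment, N m; "opening": finger opening in m.
Only numpy, scipy, OpenCV 4.12 (cv2) and the standard library are available. Lean on these libraries where they do the work, as an engineer would, in place of code of your own. Each camera call takes 0.05 s, during which the arm holds its last target. There are 200 camera calls.

## Working session

There is one attempt and no reset: what is moved stays moved. The work goes in short steps, Python scripts to look and compute and a tool call to move; the robot and the scene stay as the last step left them, time stands still between calls to the robot, and variables do not carry over. Pictures are saved under pics/ and viewed, about 12 in all and at most 16, crops included, and the job is handed in when it is done.

Besides the shell and the picture viewer there is one more tool, called after "Emit:" as name([rows], argument=value, ...), one row to a line, values as JSON. play_rows: Moves the arm, as the interface text tells. Its arguments: {"type":"object","properties":{"steps":{"type":"array","items":{"type":"object","properties":{"claw":{"type":"number"},"x":{"type":"number"},"y":{"type":"number"},"z":{"type":"number"},"rx":{"type":"number"},"ry":{"type":"number"},"rz":{"type":"number"}}}},"newtons":{"type":"number"}},"required":["steps"]}

```bash
mkdir -p pics; ls; python3 - <<'E'
from station import monitor, imaging
import cv2
print(monitor.observe())
for n in("side","top"):
    cv2.imwrite(f"pics/{n}0.png",imaging.camera(n)); c=imaging.calibration(n); print(n,c)
E
```

```text
pics
{'t': 0.0, 'joint_positions': array([ 1.10770765e+00,  2.63524377e-01, -4.89313005e-02,  1.25940779e+00,
       -1.54030891e-05,  1.41552809e+00]), 'joint_velocities': array([ 0.00045669,  0.00200636, -0.0026886 ,  0.00135687,  0.00168283,
        0.00295447]), 'joint_efforts': array([ 2.53039660e-03, -6.37614512e+01,  3.84562075e+01,  1.39248453e-02,
       -2.59671623e-05, -9.91096059e-07]), 'tcp_pos': array([0.15893412, 0.50007501, 0.23082642]), 'tcp_rot': array([-4.81568888e-01, -3.10414970e+00,  1.60397822e-03]), 'wrist_force': array([-0.14984747,  0.20186316, -1.0145393 ]), 'moment': array([ 0.01322109,  0.02187538, -0.0979126 ]), 'opening': 0.08540652059556465}
side {'camera_matrix': array([[513.85971154,   0.        , 318.00825277],
       [  0.        , 513.85971154, 235.12876163],
       [  0.        ,   0.        ,   1.        ]]), 'R': array([[-0.9930034 , -0.11648122,  0.01940022],
       [-0.08199419,  0.56190762, -0.82312623],
       [ 0.08497761, -0.81895785, -0.56752696]]), 't': array([0.56265905, 0.08655608, 1.58301021])}
top {'camera_matrix': array([[478.81238716,   0.        , 314.91598265],
       [  0.        , 478.81238716, 231.78973192],
       [  0.        ,   0.        ,   1.        ]]), 'R': array([[-4.28924984e-03, -9.99990801e-01, -1.30078490e-05],
       [-9.97570114e-01,  4.27977137e-03, -6.95381229e-02],
       [ 6.95375389e-02, -2.85290141e-04, -9.97579295e-01]]), 't': array([0.13992143, 0.55647715, 1.47188281])}
```

View pics/side0.png

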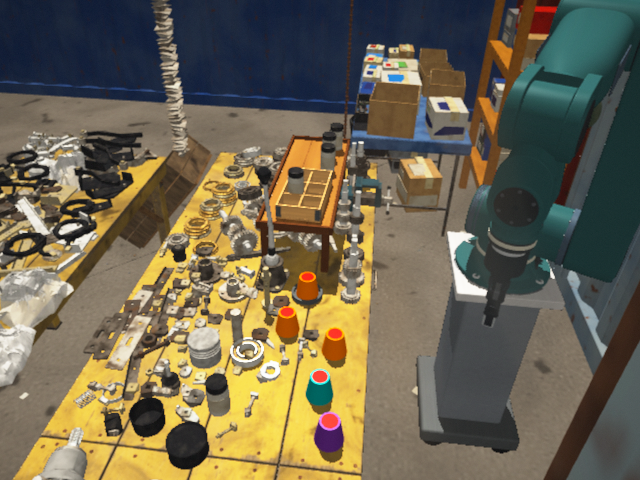

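View pics/top0.png

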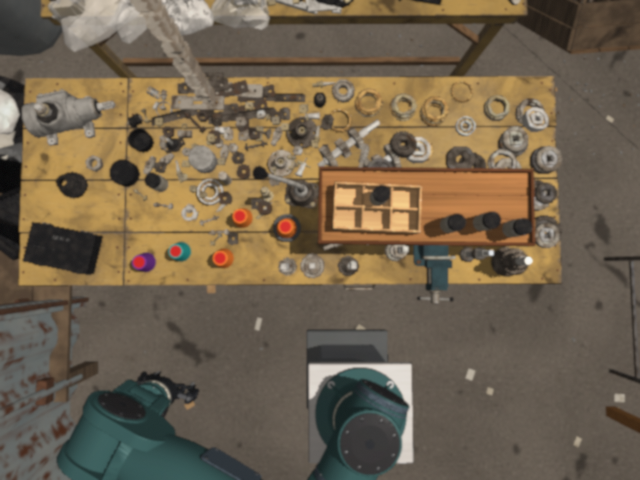

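The side view shows a stowed jar at (296,175), three spares near (330,140), the base cup at (307,285) and loose orange cups at (287,322) and (335,343). In the top view the cups are at (286,227), (241,216) and (221,258), the spares at (453,223), (487,219) and (517,227), and the stowed jar at (381,193). I'll take enlarged crops next.

```bash
python3 - <<'E'
import cv2
a=cv2.imread("pics/top0.png")
c=cv2.resize(a[160:260,310:550],None,fx=3.3,fy=3.3,interpolation=cv2.INTER_CUBIC)
d=cv2.resize(a[190:285,200:320],None,fx=4,fy=4,interpolation=cv2.INTER_CUBIC)[:250*1+130]
import numpy as np
h=np.zeros((c.shape[0]+270,800,3),np.uint8);h[:c.shape[0],:c.shape[1]]=c
d=cv2.resize(a[195:275,205:310],None,fx=3.3,fy=3.3,interpolation=cv2.INTER_CUBIC);h[c.shape[0]:c.shape[0]+d.shape[0],:d.shape[1]]=d
cv2.imwrite("pics/crop0.png",h)
hsv=cv2.cvtColor(a,cv2.COLOR_BGR2HSV)
for n in("top","side"):
    a=cv2.imread(f"pics/{n}0.png");hsv=cv2.cvtColor(a,cv2.COLOR_BGR2HSV)
    m=((hsv[...,0]<12)|(hsv[...,0]>174))&(hsv[...,1]>200)&(hsv[...,2]>170)
    r=((hsv[...,0]<4)|(hsv[...,0]>174))&(hsv[...,1]>170)&(hsv[...,2]>170)
    for mm in(m,r):
        k,_,s,ce=cv2.connectedComponentsWithStats(mm.astype('uint8'))
        print(n,[(s[i].tolist(),ce[i].round(1).tolist()) for i in range(1,k) if s[i,4]>25])
E
```

```text
top [([234, 211, 11, 10, 52], [239.7, 215.4]), ([173, 248, 6, 6, 31], [175.3, 250.6]), ([215, 251, 12, 15, 74], [220.0, 258.5]), ([136, 259, 6, 7, 34], [138.6, 261.7])]
top [([235, 212, 9, 9, 61], [239.2, 215.7]), ([281, 222, 9, 9, 64], [284.9, 226.2]), ([171, 247, 9, 9, 63], [175.0, 250.8]), ([215, 254, 10, 9, 66], [219.5, 257.6]), ([134, 257, 10, 10, 79], [138.5, 261.5])]
side [([535, 7, 21, 5, 100], [545.3, 8.9]), ([302, 273, 12, 8, 70], [307.2, 276.3]), ([281, 308, 13, 9, 89], [286.7, 311.6]), ([328, 329, 14, 10, 105], [334.7, 333.2]), ([315, 371, 12, 11, 61], [321.3, 374.9])]
side [([535, 7, 21, 5, 99], [545.4, 8.9]), ([302, 274, 11, 6, 53], [306.9, 276.5]), ([281, 308, 12, 8, 74], [286.6, 311.5]), ([329, 329, 12, 9, 83], [334.7, 333.1]), ([313, 371, 14, 11, 124], [319.5, 376.0]), ([322, 414, 16, 14, 173], [329.4, 420.5])]
```

View pics/crop0.png

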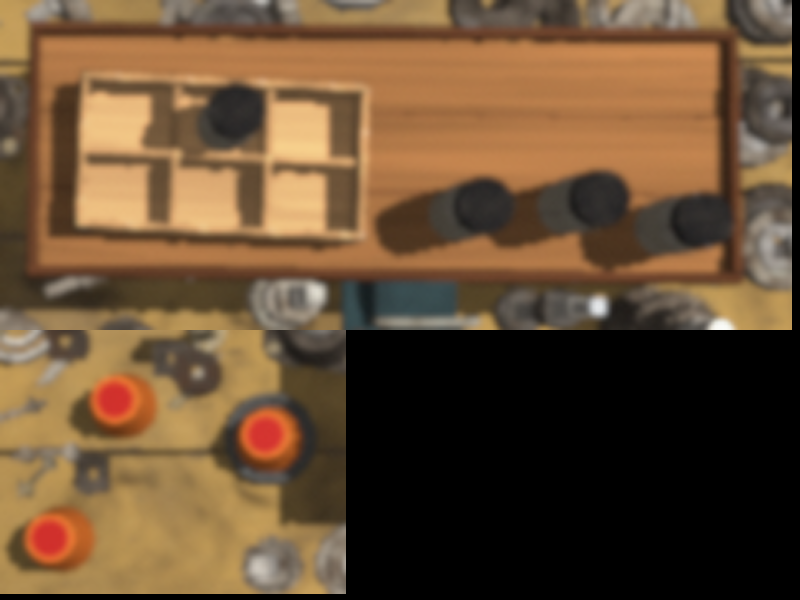

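```bash
cat > h.py <<'E'
import numpy as np
from station import monitor, imaging
from scipy.spatial.transform import Rotation as Ro
def ray(n,uv,z):
    c=imaging.calibration(n);R,t,K=map(np.array,(c['R'],c['t'],c['camera_matrix']))
    d=R.T@np.linalg.inv(K)@[uv[0],uv[1],1];o=-R.T@t
    return o+d*(z-o[2])/d[2]
def proj(n,X):
    c=imaging.calibration(n);p=c['camera_matrix']@(c['R']@np.array(X)+c['t']);return p[:2]/p[2]
def to(x,y,z,yaw=None,pos=None,rot=None):
    "rows units: shift in tool axes and rz to reach world TCP x,y,z, tool straight down with jaw axis (tool y) at yaw deg from world y"
    s=monitor.observe();p=s['tcp_pos'] if pos is None else np.array(pos);R=Ro.from_rotvec(s['tcp_rot'] if rot is None else rot)
    d=R.inv().apply(np.array([x,y,z])-p)/.025
    out=[d.round(2).tolist()]
    if yaw is not None:
        c=[Ro.from_euler('z',a,degrees=True)*Ro.from_euler('x',180,degrees=True) for a in (yaw,yaw+180)]
        rv=[(R.inv()*q).as_rotvec(degrees=True)/5 for q in c]
        out+= [min(rv,key=np.linalg.norm).round(2).tolist(),"alt",max(rv,key=np.linalg.norm).round(2).tolist()]
    return out
E
python3 - <<'E'
from h import *
f=lambda u,v:(u/3.3+310,v/3.3+160)
for k,p,z in[("st",(237,111),.25),("s1",(485,205),.245),("s2",(600,199),.245),("s3",(702,219),.245),("TL",(83,73),.2),("TR",(368,87),.2),("BR",(362,240),.2),("BL",(77,229),.2),("rTL",(32,25),.167),("rTR",(740,32),.167),("rBR",(740,280),.167),("rBL",(28,275),.167)]:
    print(k,ray("top",f(*p),z).round(4))
for k,p,s,z in[("base",(284.9,226.2),(307,276.4),.066),("A",(239.2,215.7),(286.6,311.5),.06),("B",(219.5,257.6),(334.7,333.1),.06)]:
    print(k,ray("top",p,z).round(4),ray("side",s,z).round(4))
R=Ro.from_rotvec(monitor.observe()['tcp_rot']).as_matrix();print(R.round(3))
E
```

```text
st [ 0.6414 -0.0399  0.25  ]
s1 [ 0.5654 -0.2384  0.245 ]
s2 [ 0.5698 -0.3307  0.245 ]
s3 [ 0.5534 -0.412   0.245 ]
TL [0.6815 0.0812 0.2   ]
TR [ 0.6687 -0.1566  0.2   ]
BR [ 0.5407 -0.1491  0.2   ]
BL [0.5508 0.0871 0.2   ]
rTL [0.729  0.1233 0.167 ]
rTR [ 0.7203 -0.4841  0.167 ]
rBR [ 0.5075 -0.4764  0.167 ]
rBL [0.5143 0.1277 0.167 ]
base [0.5711 0.2281 0.066 ] [0.5716 0.2273 0.066 ]
A [0.6042 0.3672 0.06  ] [0.6049 0.3661 0.06  ]
B [0.4774 0.4259 0.06  ] [0.4773 0.4248 0.06  ]
[[-0.953  0.303 -0.   ]
 [ 0.303  0.953 -0.001]
 [ 0.    -0.001 -1.   ]]
```

```bash
python3 -c "
from h import *
print(to(.4773,.4254,.15,0)); print(to(.4773,.4254,.02,0))"
```

```text
[[-13.04, 1.01, 3.23], [-0.01, -0.0, -3.53], 'alt', [-0.01, 0.01, 32.47]]
[[-13.04, 1.02, 8.43], [-0.01, -0.0, -3.53], 'alt', [-0.01, 0.01, 32.47]]
```

Emit:
play_rows([
  {"x": -13.04,"y": 1.01,"z": 3.23,"rz": -3.53,"claw": 80},
  {"x": -13.04,"y": 1.01,"z": 3.23,"rz": -3.53,"claw": 80},
  {"x": -13.04,"y": 1.01,"z": 3.23,"rz": -3.53,"claw": 80},
  {"x": -13.04,"y": 1.01,"z": 3.23,"rz": -3.53,"claw": 80},
  {"x": -13.04,"y": 1.01,"z": 3.23,"rz": -3.53,"claw": 80},
  {"x": -13.04,"y": 1.01,"z": 3.23,"rz": -3.53,"claw": 80},
  {"x": -13.04,"y": 1.01,"z": 3.23,"rz": -3.53,"claw": 80},
  {"x": -13.04,"y": 1.01,"z": 3.23,"rz": -3.53,"claw": 80},
  {"x": -13.04,"y": 1.01,"z": 3.23,"rz": -3.53,"claw": 80},
  {"x": -13.04,"y": 1.01,"z": 3.23,"rz": -3.53,"claw": 80},
  {"x": -13.04,"y": 1.01,"z": 3.23,"rz": -3.53,"claw": 80},
  {"x": -13.04,"y": 1.01,"z": 3.23,"rz": -3.53,"claw": 80},
], newtons=40)

```text
invalid input at $.steps[0]: expected keys claw, x, y, z, rx, ry, rz
```

```bash
cat > look.py <<'E'
import sys,cv2,numpy as np
from h import *
# red cup tops -> world (top cam for z list), args: name
for n in("top","side"):
    a=imaging.camera(n);cv2.imwrite(f"pics/{sys.argv[1]}_{n}.png",a);hsv=cv2.cvtColor(a,cv2.COLOR_BGR2HSV)
    r=((hsv[...,0]<4)|(hsv[...,0]>174))&(hsv[...,1]>170)&(hsv[...,2]>170)
    k,_,s,ce=cv2.connectedComponentsWithStats(r.astype('uint8'))
    print(n,[(ray(n,ce[i],.06).round(4)[:2].tolist(),int(s[i,4])) for i in range(1,k) if s[i,4]>15])
s=monitor.observe();print(s['t'],s['tcp_pos'].round(4),s['wrist_force'].round(1),s['opening'])
E
python3 look.py a; python3 -c "
from h import *
print(to(.4773,.4254,.02,0))"
```

```text
top [([0.6043, 0.3671], 61), ([0.5718, 0.2284], 64), ([0.4985, 0.5604], 63), ([0.4773, 0.4261], 65), ([0.4664, 0.6701], 78)]
side [([-1.0247, -3.7963], 102), ([0.5727, 0.2203], 53), ([0.6048, 0.3661], 74), ([0.4775, 0.425], 84), ([0.4987, 0.5595], 123), ([0.466, 0.6696], 172)]
0.2 [0.159  0.5002 0.231 ] [ 0.6 -0.6 -0.7] 0.08567204035210474
[[-13.04, 1.01, 8.44], [-0.01, -0.0, -3.53], 'alt', [-0.0, 0.01, 32.47]]
```

Emit:
play_rows([
  {"x": -13.04,"y": 1.01,"z": 3.23,"rx": 0,"ry": 0,"rz": -3.53,"claw": 80},
  {"x": -13.04,"y": 1.01,"z": 3.23,"rx": 0,"ry": 0,"rz": -3.53,"claw": 80},
  {"x": -13.04,"y": 1.01,"z": 3.23,"rx": 0,"ry": 0,"rz": -3.53,"claw": 80},
  {"x": -13.04,"y": 1.01,"z": 3.23,"rx": 0,"ry": 0,"rz": -3.53,"claw": 80},
  {"x": -13.04,"y": 1.01,"z": 3.23,"rx": 0,"ry": 0,"rz": -3.53,"claw": 80},
  {"x": -13.04,"y": 1.01,"z": 3.23,"rx": 0,"ry": 0,"rz": -3.53,"claw": 80},
  {"x": -13.04,"y": 1.01,"z": 3.23,"rx": 0,"ry": 0,"rz": -3.53,"claw": 80},
  {"x": -13.04,"y": 1.01,"z": 3.23,"rx": 0,"ry": 0,"rz": -3.53,"claw": 80},
  {"x": -13.04,"y": 1.01,"z": 3.23,"rx": 0,"ry": 0,"rz": -3.53,"claw": 80},
  {"x": -13.04,"y": 1.01,"z": 3.23,"rx": 0,"ry": 0,"rz": -3.53,"claw": 80},
  {"x": -13.04,"y": 1.01,"z": 3.23,"rx": 0,"ry": 0,"rz": -3.53,"claw": 80},
  {"x": -13.04,"y": 1.01,"z": 3.23,"rx": 0,"ry": 0,"rz": -3.53,"claw": 80},
], newtons=40)

```text
t: 1.2
tcp_pos: [0.4763, 0.4258, 0.1505]
tcp_rot: [0.002, -3.141, 0.001]
wrist_force: [1.0, 0.9, 0.9]
opening: 0.0801
```

```bash
python3 look.py b; python3 -c "
from h import *
print(to(.4773,.4254,.02,0))"
```

```text
top [([0.6043, 0.3671], 61), ([0.5718, 0.2284], 64)]
side [([-1.0684, -3.7868], 159), ([-0.0984, -0.4864], 213), ([0.5727, 0.2203], 53), ([0.605, 0.366], 73), ([0.4775, 0.4248], 83), ([0.4987, 0.5595], 123), ([0.4769, 0.6654], 27)]
1.3 [0.4762 0.4261 0.1509] [-0.3  0.3 -0.7] 0.07964583450878346
[[-0.05, -0.03, 5.23], [-0.0, 0.0, 0.02], 'alt', [-0.0, -0.0, -35.98]]
```

Emit:
play_rows([
  {"x": -0.05,"y": -0.03,"z": 1.5,"rx": 0,"ry": 0,"rz": 0,"claw": 80},
  {"x": -0.05,"y": -0.03,"z": 3,"rx": 0,"ry": 0,"rz": 0,"claw": 80},
  {"x": -0.05,"y": -0.03,"z": 4.4,"rx": 0,"ry": 0,"rz": 0,"claw": 80},
  {"x": -0.05,"y": -0.03,"z": 5.2,"rx": 0,"ry": 0,"rz": 0,"claw": 80},
  {"x": -0.05,"y": -0.03,"z": 5.2,"rx": 0,"ry": 0,"rz": 0,"claw": 80},
  {"x": -0.05,"y": -0.03,"z": 5.2,"rx": 0,"ry": 0,"rz": 0,"claw": 60},
  {"x": -0.05,"y": -0.03,"z": 5.2,"rx": 0,"ry": 0,"rz": 0,"claw": 40},
  {"x": -0.05,"y": -0.03,"z": 5.2,"rx": 0,"ry": 0,"rz": 0,"claw": 40},
  {"x": -0.05,"y": -0.03,"z": 5.2,"rx": 0,"ry": 0,"rz": 0,"claw": 40},
  {"x": -0.05,"y": -0.03,"z": 5.2,"rx": 0,"ry": 0,"rz": 0,"claw": 40},
  {"x": -0.05,"y": -0.03,"z": 5.2,"rx": 0,"ry": 0,"rz": 0,"claw": 40},
  {"x": -0.05,"y": -0.03,"z": 5.2,"rx": 0,"ry": 0,"rz": 0,"claw": 40},
], newtons=40)

```text
t: 2.3
tcp_pos: [0.4781, 0.4262, 0.0236]
tcp_rot: [-0.003, 3.139, 0.003]
wrist_force: [-3.0, 0.2, 7.9]
opening: 0.0518
```

Emit:
play_rows([
  {"x": 0,"y": 0,"z": -1.5,"rx": 0,"ry": 0,"rz": 0,"claw": 40},
  {"x": 0,"y": 0,"z": -3,"rx": 0,"ry": 0,"rz": 0,"claw": 40},
  {"x": 0,"y": 0,"z": -4.7,"rx": 0,"ry": 0,"rz": 0,"claw": 40},
  {"x": -0.9,"y": -1.3,"z": -4.7,"rx": 0,"ry": 0,"rz": 0,"claw": 40},
  {"x": -1.8,"y": -2.6,"z": -4.7,"rx": 0,"ry": 0,"rz": 0,"claw": 40},
  {"x": -2.6,"y": -3.9,"z": -4.7,"rx": 0,"ry": 0,"rz": 0,"claw": 40},
  {"x": -3.2,"y": -5.2,"z": -4.7,"rx": 0,"ry": 0,"rz": 0,"claw": 40},
  {"x": -3.6,"y": -6.5,"z": -4.7,"rx": 0,"ry": 0,"rz": 0,"claw": 40},
  {"x": -3.76,"y": -7.5,"z": -4.7,"rx": 0,"ry": 0,"rz": 0,"claw": 40},
  {"x": -3.76,"y": -7.94,"z": -4.7,"rx": 0,"ry": 0,"rz": 0,"claw": 40},
  {"x": -3.76,"y": -7.94,"z": -4.7,"rx": 0,"ry": 0,"rz": 0,"claw": 40},
  {"x": -3.76,"y": -7.94,"z": -4.7,"rx": 0,"ry": 0,"rz": 0,"claw": 40},
])

```text
t: 3.3
tcp_pos: [0.5724, 0.228, 0.1423]
tcp_rot: [-0.002, 3.137, 0.005]
wrist_force: [1.0, -0.1, -1.0]
opening: 0.0517
```

```bash
python3 look.py c; python3 -c "
from h import *
import cv2
print(to(.572,.2277,.055,0))
for X in ([.5713,.2279,.066],monitor.observe()['tcp_pos']): print(proj('side',X))
a=cv2.imread('pics/c_side.png')[180:360,220:400];cv2.imwrite('pics/c1.png',cv2.resize(a,None,fx=3.3,fy=3.3))"
```

```text
top [([0.4666, 0.6702], 79)]
side [([-1.069, -3.7876], 160), ([0.5743, 0.2155], 30), ([0.6049, 0.3659], 72), ([0.4662, 0.6697], 165)]
3.4 [0.5721 0.2289 0.1417] [-0.5  0.5 -0.6] 0.05196938663714372
[[0.02, -0.06, 3.47], [0.03, 0.04, 0.04], 'alt', [-0.07, 0.05, -35.96]]
[307.08840163 276.54727146]
[306.95766656 254.59073393]
```

View pics/c1.png

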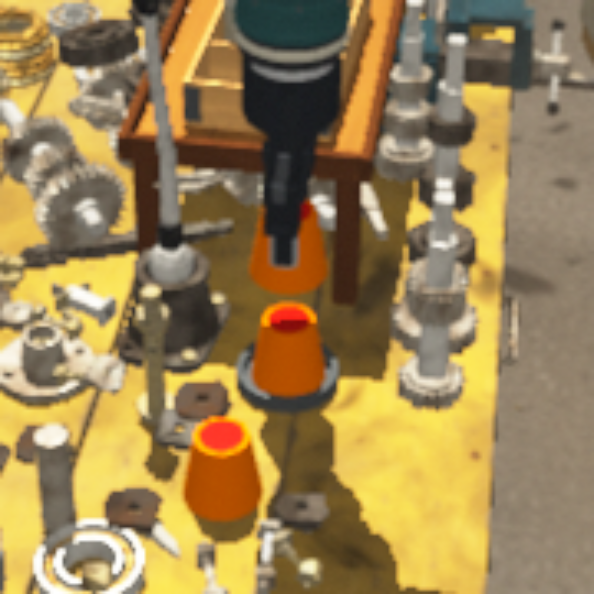

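The crop shows the held cup upright, directly above the base cup on the stand at about side pixel (307,277). Lowering it now.

Emit:
play_rows([
  {"x": 0,"y": -0.04,"z": 1,"rx": 0,"ry": 0.04,"rz": 0,"claw": 40},
  {"x": 0,"y": -0.04,"z": 2,"rx": 0,"ry": 0.04,"rz": 0,"claw": 40},
  {"x": 0,"y": -0.04,"z": 2.6,"rx": 0,"ry": 0.04,"rz": 0,"claw": 40},
  {"x": 0,"y": -0.04,"z": 3.0,"rx": 0,"ry": 0.04,"rz": 0,"claw": 40},
  {"x": 0,"y": -0.04,"z": 3.2,"rx": 0,"ry": 0.04,"rz": 0,"claw": 40},
  {"x": 0,"y": -0.04,"z": 3.3,"rx": 0,"ry": 0.04,"rz": 0,"claw": 40},
  {"x": 0,"y": -0.04,"z": 3.4,"rx": 0,"ry": 0.04,"rz": 0,"claw": 40},
  {"x": 0,"y": -0.04,"z": 3.5,"rx": 0,"ry": 0.04,"rz": 0,"claw": 40},
  {"x": 0,"y": -0.04,"z": 3.5,"rx": 0,"ry": 0.04,"rz": 0,"claw": 40},
])

```text
t: 4.15
tcp_pos: [0.5727, 0.2284, 0.0547]
tcp_rot: [-0.005, 3.14, 0.005]
wrist_force: [0.3, 0.1, -1.1]
opening: 0.0517
```

Emit:
play_rows([
  {"x": 0.02,"y": -0.02,"z": 0.1,"rx": 0,"ry": 0,"rz": 0,"claw": 40},
  {"x": 0.02,"y": -0.02,"z": 0.15,"rx": 0,"ry": 0,"rz": 0,"claw": 40},
  {"x": 0.02,"y": -0.02,"z": 0.15,"rx": 0,"ry": 0,"rz": 0,"claw": 56},
  {"x": 0.02,"y": -0.02,"z": 0.15,"rx": 0,"ry": 0,"rz": 0,"claw": 60},
  {"x": 0.02,"y": -0.02,"z": 0.15,"rx": 0,"ry": 0,"rz": 0,"claw": 66},
  {"x": 0.02,"y": -0.02,"z": 0.15,"rx": 0,"ry": 0,"rz": 0,"claw": 72},
  {"x": 0.02,"y": -0.02,"z": 0.15,"rx": 0,"ry": 0,"rz": 0,"claw": 76},
  {"x": 0.02,"y": -0.02,"z": 0.15,"rx": 0,"ry": 0,"rz": 0,"claw": 76},
  {"x": 0.02,"y": -0.02,"z": -1.3,"rx": 0,"ry": 0,"rz": 0,"claw": 76},
  {"x": 0.02,"y": -0.02,"z": -2.6,"rx": 0,"ry": 0,"rz": 0,"claw": 76},
  {"x": 0.02,"y": -0.02,"z": -3.8,"rx": 0,"ry": 0,"rz": 0,"claw": 76},
  {"x": 0.02,"y": -0.02,"z": -3.8,"rx": 0,"ry": 0,"rz": 0,"claw": 76},
])

```text
t: 5.15
tcp_pos: [0.5743, 0.2282, 0.1553]
tcp_rot: [-0.005, 3.133, 0.008]
wrist_force: [1.0, 0.4, 0.7]
opening: 0.076
```

```bash
python3 look.py d; python3 -c "
from h import *
print(to(.6046,.3665,.15,0))
import cv2
a=cv2.imread('pics/d_side.png')[210:370,240:400];cv2.imwrite('pics/d1.png',cv2.resize(a,None,fx=3.3,fy=3.3))"
```

```text
top [([0.4666, 0.6702], 79)]
side [([-1.0681, -3.787], 159), ([0.5814, 0.1893], 38), ([0.6048, 0.3659], 72), ([0.4662, 0.6696], 164)]
5.25 [0.5727 0.2278 0.1505] [-0.5  0.5 -0.6] 0.07615069535780172
[[-1.3, 5.54, 0.05], [0.04, 0.04, 0.04], 'alt', [-0.06, 0.07, -35.96]]
```

View pics/d1.png

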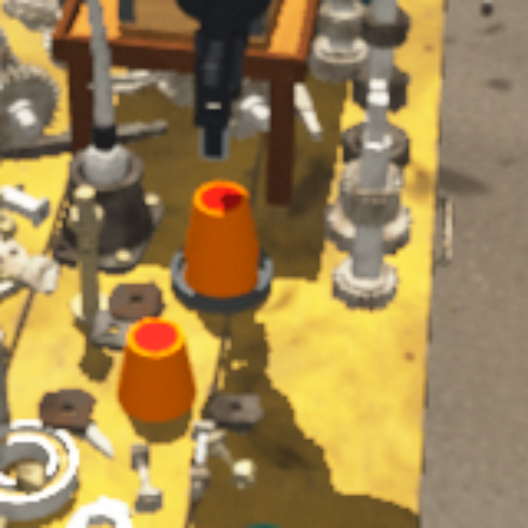

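The first cup is nested straight on the base cup (crop at 220,240). The second loose cup hasn't moved.

Emit:
play_rows([
  {"x": 0,"y": 1.4,"z": 0,"rx": 0,"ry": 0,"rz": 0,"claw": 80},
  {"x": 0,"y": 2.8,"z": 0,"rx": 0,"ry": 0,"rz": 0,"claw": 80},
  {"x": 0,"y": 4.2,"z": 0,"rx": 0.04,"ry": 0.04,"rz": 0,"claw": 80},
  {"x": -0.7,"y": 5.2,"z": 0,"rx": 0.04,"ry": 0.04,"rz": 0,"claw": 80},
  {"x": -1.3,"y": 5.54,"z": 0,"rx": 0.04,"ry": 0.04,"rz": 0,"claw": 80},
  {"x": -1.3,"y": 5.54,"z": 0,"rx": 0.04,"ry": 0.04,"rz": 0,"claw": 80},
  {"x": -1.3,"y": 5.54,"z": 0,"rx": 0.04,"ry": 0.04,"rz": 0,"claw": 80},
])

```text
t: 5.83
tcp_pos: [0.6044, 0.3665, 0.149]
tcp_rot: [0.006, -3.139, 0.001]
wrist_force: [-0.0, -0.5, -0.0]
opening: 0.08
```

```bash
python3 look.py e; python3 -c "
from h import *
print(to(.6046,.3665,.02,0))"
```

```text
top [([0.5752, 0.231], 68)]
side [([-1.0678, -3.7876], 160), ([0.5782, 0.1902], 53), ([0.6047, 0.3659], 73)]
5.9333 [0.604  0.3657 0.1502] [-0.5 -0.5 -0.3] 0.08013926666562336
[[-0.03, 0.03, 5.21], [-0.01, -0.02, 0.03], 'alt', [0.03, -0.01, -35.97]]
```

Emit:
play_rows([
  {"x": -0.03,"y": 0.02,"z": 1.5,"rx": 0,"ry": 0,"rz": 0,"claw": 80},
  {"x": -0.03,"y": 0.02,"z": 3,"rx": 0,"ry": 0,"rz": 0,"claw": 80},
  {"x": -0.03,"y": 0.02,"z": 4.4,"rx": 0,"ry": 0,"rz": 0,"claw": 80},
  {"x": -0.03,"y": 0.02,"z": 5.1,"rx": 0,"ry": 0,"rz": 0,"claw": 80},
  {"x": -0.03,"y": 0.02,"z": 5.1,"rx": 0,"ry": 0,"rz": 0,"claw": 80},
  {"x": -0.03,"y": 0.02,"z": 5.1,"rx": 0,"ry": 0,"rz": 0,"claw": 60},
  {"x": -0.03,"y": 0.02,"z": 5.1,"rx": 0,"ry": 0,"rz": 0,"claw": 40},
  {"x": -0.03,"y": 0.02,"z": 5.1,"rx": 0,"ry": 0,"rz": 0,"claw": 40},
  {"x": -0.03,"y": 0.02,"z": 5.1,"rx": 0,"ry": 0,"rz": 0,"claw": 40},
  {"x": -0.03,"y": 0.02,"z": 5.1,"rx": 0,"ry": 0,"rz": 0,"claw": 40},
  {"x": -0.03,"y": 0.02,"z": 5.1,"rx": 0,"ry": 0,"rz": 0,"claw": 40},
  {"x": -0.03,"y": 0.02,"z": 5.1,"rx": 0,"ry": 0,"rz": 0,"claw": 40},
], newtons=40)

```text
t: 6.93
tcp_pos: [0.605, 0.3661, 0.0245]
tcp_rot: [0.004, -3.141, -0.0]
wrist_force: [-1.1, -3.2, 6.1]
opening: 0.0514
```

```bash
python3 -c "
from h import *
# stack top: z where both views agree (z=.06 points moved along rays)
pt=proj('top',[.5752,.231,.06]);ps=proj('side',[.5782,.1902,.06])
for z in (.08,.086,.09,.095,.1): print(z,ray('top',pt,z)[:2].round(4),ray('side',ps,z)[:2].round(4))
print(monitor.observe()['tcp_pos'],to(.5722,.2279,.17,0))"
```

```text
0.08 [0.5735 0.2297] [0.5749 0.2152]
0.086 [0.573  0.2293] [0.574  0.2227]
0.09 [0.5727 0.2291] [0.5733 0.2277]
0.095 [0.5723 0.2287] [0.5725 0.2339]
0.1 [0.5718 0.2284] [0.5717 0.2402]
[0.60495197 0.36609244 0.02448194] [[1.33, -5.52, -5.82], [0.0, -0.0, 0.03], 'alt', [0.0, 0.0, -35.97]]
```

Emit:
play_rows([
  {"x": 0,"y": 0,"z": -1.5,"rx": 0,"ry": 0,"rz": 0,"claw": 40},
  {"x": 0,"y": 0,"z": -3,"rx": 0,"ry": 0,"rz": 0,"claw": 40},
  {"x": 0.2,"y": 0,"z": -4.5,"rx": 0,"ry": 0,"rz": 0,"claw": 40},
  {"x": 0.7,"y": -0.5,"z": -5.8,"rx": 0,"ry": 0,"rz": 0,"claw": 40},
  {"x": 1.29,"y": -1.5,"z": -5.8,"rx": 0,"ry": 0,"rz": 0,"claw": 40},
  {"x": 1.29,"y": -2.8,"z": -5.8,"rx": 0,"ry": 0,"rz": 0,"claw": 40},
  {"x": 1.29,"y": -4.1,"z": -5.8,"rx": 0,"ry": 0,"rz": 0,"claw": 40},
  {"x": 1.29,"y": -5.1,"z": -5.8,"rx": 0,"ry": 0,"rz": 0,"claw": 40},
  {"x": 1.29,"y": -5.49,"z": -5.8,"rx": 0,"ry": 0,"rz": 0,"claw": 40},
  {"x": 1.29,"y": -5.49,"z": -5.8,"rx": 0,"ry": 0,"rz": 0,"claw": 40},
  {"x": 1.29,"y": -5.49,"z": -5.8,"rx": 0,"ry": 0,"rz": 0,"claw": 40},
  {"x": 1.29,"y": -5.49,"z": -5.8,"rx": 0,"ry": 0,"rz": 0,"claw": 40},
])

```text
t: 7.93
tcp_pos: [0.5732, 0.2296, 0.1698]
tcp_rot: [-0.005, 3.141, 0.001]
wrist_force: [-1.3, 0.2, -0.4]
opening: 0.0516
```

```bash
python3 -c "
from h import *
s=monitor.observe();print(s['wrist_force'],s['opening'],s['tcp_pos'],to(.5727,.2288,.082,0))"
```

```text
[-1.2884771   0.17419453 -0.36503643] 0.0516037292437509 [0.57321134 0.22960091 0.16983394] [[0.02, -0.03, 3.51], [0.01, 0.01, 0.04], 'alt', [-0.01, 0.01, -35.96]]
```

Emit:
play_rows([
  {"x": 0.02,"y": -0.03,"z": 1,"rx": 0,"ry": 0,"rz": 0,"claw": 40},
  {"x": 0.02,"y": -0.03,"z": 2,"rx": 0,"ry": 0,"rz": 0,"claw": 40},
  {"x": 0.02,"y": -0.03,"z": 2.6,"rx": 0,"ry": 0,"rz": 0,"claw": 40},
  {"x": 0.02,"y": -0.03,"z": 3.0,"rx": 0,"ry": 0,"rz": 0,"claw": 40},
  {"x": 0.02,"y": -0.03,"z": 3.2,"rx": 0,"ry": 0,"rz": 0,"claw": 40},
  {"x": 0.02,"y": -0.03,"z": 3.3,"rx": 0,"ry": 0,"rz": 0,"claw": 40},
  {"x": 0.02,"y": -0.03,"z": 3.4,"rx": 0,"ry": 0,"rz": 0,"claw": 40},
  {"x": 0.02,"y": -0.03,"z": 3.48,"rx": 0,"ry": 0,"rz": 0,"claw": 40},
  {"x": 0.02,"y": -0.03,"z": 3.48,"rx": 0,"ry": 0,"rz": 0,"claw": 40},
])

```text
t: 8.68
tcp_pos: [0.573, 0.229, 0.0831]
tcp_rot: [-0.005, 3.141, 0.001]
wrist_force: [0.0, 1.1, -1.0]
opening: 0.0516
```

Emit:
play_rows([
  {"x": 0,"y": 0,"z": 0.05,"rx": 0,"ry": 0,"rz": 0,"claw": 40},
  {"x": 0,"y": 0,"z": 0.1,"rx": 0,"ry": 0,"rz": 0,"claw": 40},
  {"x": 0,"y": 0,"z": 0.1,"rx": 0,"ry": 0,"rz": 0,"claw": 56},
  {"x": 0,"y": 0,"z": 0.1,"rx": 0,"ry": 0,"rz": 0,"claw": 60},
  {"x": 0,"y": 0,"z": 0.1,"rx": 0,"ry": 0,"rz": 0,"claw": 66},
  {"x": 0,"y": 0,"z": 0.1,"rx": 0,"ry": 0,"rz": 0,"claw": 72},
  {"x": 0,"y": 0,"z": 0.1,"rx": 0,"ry": 0,"rz": 0,"claw": 76},
  {"x": 0,"y": 0,"z": -1.2,"rx": 0,"ry": 0,"rz": 0,"claw": 76},
  {"x": 0,"y": 0,"z": -2.6,"rx": 0,"ry": 0,"rz": 0,"claw": 76},
  {"x": 0,"y": 0,"z": -4.2,"rx": 0,"ry": 0,"rz": 0,"claw": 76},
  {"x": 0,"y": 0,"z": -5.8,"rx": 0,"ry": 0,"rz": 0,"claw": 76},
  {"x": 0,"y": 0,"z": -7.4,"rx": 0,"ry": 0,"rz": 0,"claw": 76},
])

```text
t: 9.68
tcp_pos: [0.5723, 0.2288, 0.2703]
tcp_rot: [-0.005, 3.14, 0.001]
wrist_force: [1.1, 0.1, -0.1]
opening: 0.0762
```

```bash
python3 look.py f; python3 -c "
from h import *
print(to(.5654,-.2384,.33,-3))
import cv2,numpy as np
i=cv2.imread('pics/f_side.png');a=cv2.resize(i[200:320,240:360],None,fx=3.3,fy=3.3);b=cv2.resize(i[110:230,250:370],None,fx=3.3,fy=3.3)
cv2.imwrite('pics/f1.png',np.hstack([a,b]))"
```

```text
top [([0.4665, 0.6707], 75)]
side [([-1.0684, -3.7863], 157), ([0.5823, 0.163], 52), ([0.4659, 0.6715], 146)]
9.7833 [0.5745 0.2294 0.2745] [ 1.  -0.  -0.7] 0.07617991671694455
[[0.41, -18.7, -2.28], [0.04, 0.11, 0.64], 'alt', [-0.17, 0.06, -35.36]]
```

View pics/f1.png

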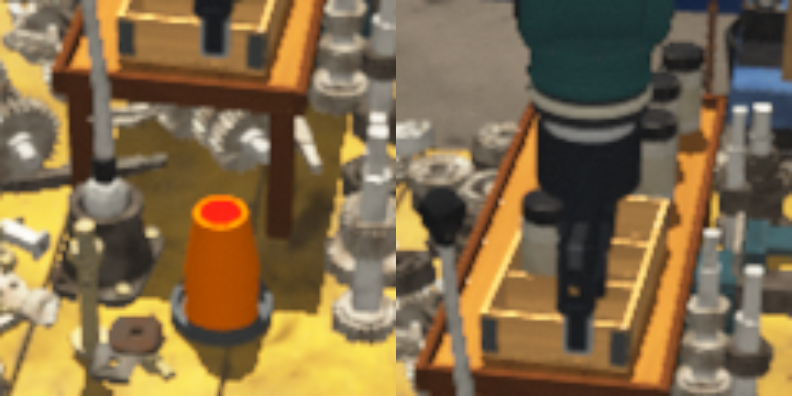

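All three cups are in one straight stack. Next come the jars, starting with spare 1, on the crate side.

Emit:
play_rows([
  {"x": 0.1,"y": -0.5,"z": -1.2,"rx": 0,"ry": 0,"rz": 0.1,"claw": 65},
  {"x": 0.2,"y": -1.5,"z": -2.28,"rx": 0.04,"ry": 0.1,"rz": 0.3,"claw": 65},
  {"x": 0.41,"y": -3,"z": -2.28,"rx": 0.04,"ry": 0.1,"rz": 0.64,"claw": 65},
  {"x": 0.41,"y": -4.6,"z": -2.28,"rx": 0.04,"ry": 0.1,"rz": 0.64,"claw": 65},
  {"x": 0.41,"y": -6.2,"z": -2.28,"rx": 0.04,"ry": 0.1,"rz": 0.64,"claw": 65},
  {"x": 0.41,"y": -7.8,"z": -2.28,"rx": 0.04,"ry": 0.1,"rz": 0.64,"claw": 65},
  {"x": 0.41,"y": -9.4,"z": -2.28,"rx": 0.04,"ry": 0.1,"rz": 0.64,"claw": 65},
  {"x": 0.41,"y": -11,"z": -2.28,"rx": 0.04,"ry": 0.1,"rz": 0.64,"claw": 65},
  {"x": 0.41,"y": -12.6,"z": -2.28,"rx": 0.04,"ry": 0.1,"rz": 0.64,"claw": 65},
  {"x": 0.41,"y": -14.2,"z": -2.28,"rx": 0.04,"ry": 0.1,"rz": 0.64,"claw": 65},
  {"x": 0.41,"y": -15.8,"z": -2.28,"rx": 0.04,"ry": 0.1,"rz": 0.64,"claw": 65},
  {"x": 0.41,"y": -17,"z": -2.28,"rx": 0.04,"ry": 0.1,"rz": 0.64,"claw": 65},
])

```text
t: 10.78
tcp_pos: [0.5647, -0.1988, 0.3298]
tcp_rot: [0.084, 3.14, -0.001]
wrist_force: [0.8, -0.1, 0.3]
opening: 0.0649
```

```bash
python3 -c "
from h import *
import cv2
s=monitor.observe();print(s['joint_positions'].round(2),s['tcp_pos'],to(.5654,-.2384,.198,-3))
i=imaging.camera('side');cv2.imwrite('pics/g_side.png',i);cv2.imwrite('pics/g1.png',cv2.resize(i[90:200,270:400],None,fx=4,fy=4,interpolation=cv2.INTER_CUBIC))
for y in (-.2384,): print(proj('side',[.5654,y,.245]))"
```

```text
[-0.47  0.4   0.42  1.59 -0.   -0.42] [ 0.56466672 -0.19880393  0.32981105] [[-0.11, -1.58, 5.27], [-0.0, 0.01, -0.02], 'alt', [0.02, 0.01, 35.98]]
[328.28302927 145.15487525]
```

View pics/g1.png

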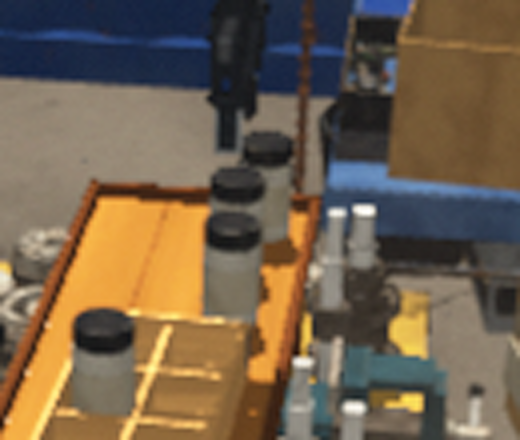

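Spare 1's lid is at side pixel (328,146), which matches the prediction. Spares 2 and 3 are at (329,134) and (337,126). Descending to grip spare 1.

Emit:
play_rows([
  {"x": -0.11,"y": -1.0,"z": 0,"rx": 0,"ry": 0,"rz": 0,"claw": 65},
  {"x": -0.11,"y": -1.58,"z": 0.4,"rx": 0,"ry": 0,"rz": 0,"claw": 65},
  {"x": -0.11,"y": -1.58,"z": 1.6,"rx": 0,"ry": 0,"rz": 0,"claw": 65},
  {"x": -0.11,"y": -1.58,"z": 2.8,"rx": 0,"ry": 0,"rz": 0,"claw": 65},
  {"x": -0.11,"y": -1.58,"z": 4.0,"rx": 0,"ry": 0,"rz": 0,"claw": 65},
  {"x": -0.11,"y": -1.58,"z": 5.2,"rx": 0,"ry": 0,"rz": 0,"claw": 65},
  {"x": -0.11,"y": -1.58,"z": 5.2,"rx": 0,"ry": 0,"rz": 0,"claw": 65},
  {"x": -0.11,"y": -1.58,"z": 5.2,"rx": 0,"ry": 0,"rz": 0,"claw": 40},
  {"x": -0.11,"y": -1.58,"z": 5.2,"rx": 0,"ry": 0,"rz": 0,"claw": 40},
  {"x": -0.11,"y": -1.58,"z": 5.2,"rx": 0,"ry": 0,"rz": 0,"claw": 40},
  {"x": -0.11,"y": -1.58,"z": 5.2,"rx": 0,"ry": 0,"rz": 0,"claw": 40},
  {"x": -0.11,"y": -1.58,"z": 5.2,"rx": 0,"ry": 0,"rz": 0,"claw": 40},
], newtons=40)

```text
t: 11.83
tcp_pos: [0.5657, -0.2427, 0.2001]
tcp_rot: [0.088, 3.139, -0.004]
wrist_force: [-0.6, 1.4, -1.7]
opening: 0.0474
```

```bash
python3 -c "
from h import *
import cv2
s=monitor.observe();print(s['opening'],s['tcp_pos'],s['wrist_force'],to(.5832,.0450,.198+.13,-3),to(.5756,-.1108,.198+.13,-3))
f=lambda u,v:(u/4+270,v/4+90)
for p in ((237,178),(267,145)): print(ray('side',f(*p),.245))
"
```

```text
0.047439188531053195 [ 0.56568413 -0.24269489  0.20012383] [-0.60667022  1.36774985 -1.74212136] [[-0.06, 11.52, -5.14], [-0.03, 0.02, -0.04], 'alt', [0.03, 0.04, 35.96]] [[-0.11, 5.28, -5.13], [-0.03, 0.02, -0.04], 'alt', [0.03, 0.04, 35.96]]
[ 0.57075445 -0.32465775  0.245     ]
[ 0.55158495 -0.40050254  0.245     ]
```

```bash
cat > ov.py <<'E'
from h import *
import cv2,sys
def ov(n,img,box,f,cx=.6104,cy=-.0344,yaw=-2.8):
    a=cv2.resize(cv2.imread(img)[box[1]:box[3],box[0]:box[2]],None,fx=f,fy=f,interpolation=cv2.INTER_CUBIC)
    R=Ro.from_euler('z',yaw,degrees=True)
    def P(x,y,z):
        u=proj(n,R.apply([x,y,0])+[cx,cy,.155+z]); u=(u+.5-np.array(box[:2]))*f-.5; return tuple(int(v*16) for v in u)
    def line(p,q,c): cv2.line(a,P(*p),P(*q),c,1,cv2.LINE_AA,4)
    for x in(-.0645,-.0025,.0025,.0645): line((x,-.1195,.045),(x,.1195,.045),(255,0,0))
    for y in(-.1195,-.0415,-.0365,.0365,.0415,.1195): line((-.0645,y,.045),(.0645,y,.045),(255,0,0))
    return a
if __name__=="__main__":
    t=ov('top','pics/top0.png',(325,175,430,240),7)
    s=ov('side','pics/d_side.png',(265,150,345,230),7.2) if 0 else ov('side','pics/side0.png',(265,155,345,230),7)
    h=np.zeros((t.shape[0],t.shape[1],3),np.uint8);cv2.imwrite('pics/ovt.png',t);cv2.imwrite('pics/ovs.png',s)
E
python3 ov.py
```

```text
(no output)
```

View pics/ovt.png

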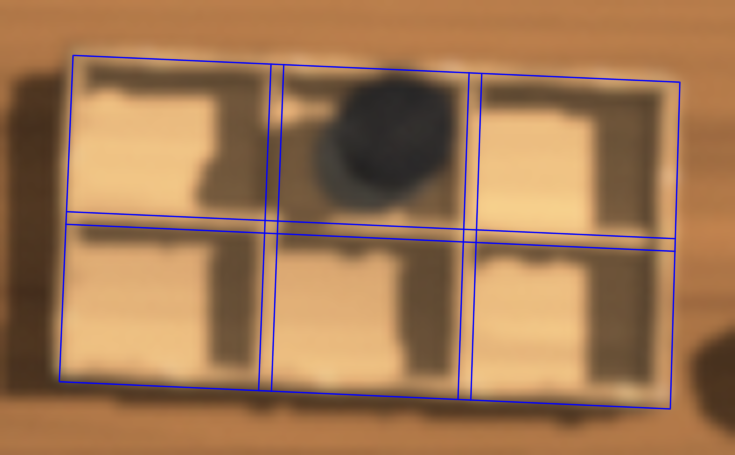

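View pics/ovs.png

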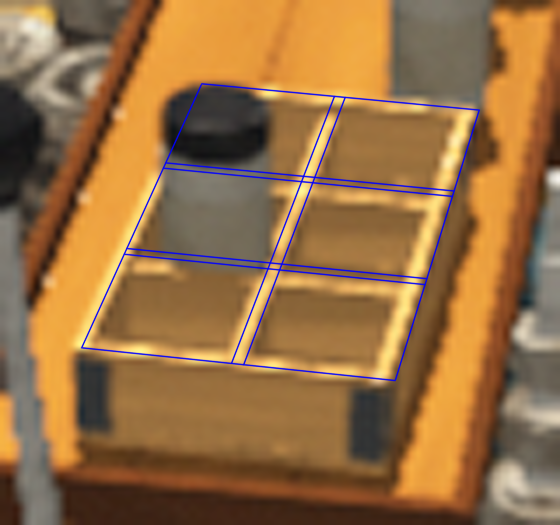

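The overlay fits well in x, and the crate sits about 2 mm towards +y of my model, so I'll use that. Lifting and carrying jar 1 to the front +y cell.

Emit:
play_rows([
  {"x": 0,"y": 0,"z": -1.3,"rx": 0,"ry": 0,"rz": 0,"claw": 40},
  {"x": 0,"y": 0,"z": -2.7,"rx": 0,"ry": 0,"rz": 0,"claw": 40},
  {"x": 0,"y": 0,"z": -4.0,"rx": 0,"ry": 0,"rz": 0,"claw": 40},
  {"x": 0,"y": 0.8,"z": -5.1,"rx": 0,"ry": 0,"rz": 0,"claw": 40},
  {"x": -0.03,"y": 2.2,"z": -5.1,"rx": 0,"ry": 0,"rz": 0,"claw": 40},
  {"x": -0.07,"y": 3.7,"z": -5.1,"rx": 0,"ry": 0,"rz": 0,"claw": 40},
  {"x": -0.07,"y": 5.2,"z": -5.1,"rx": 0,"ry": 0,"rz": 0,"claw": 40},
  {"x": -0.07,"y": 6.7,"z": -5.1,"rx": 0,"ry": 0,"rz": 0,"claw": 40},
  {"x": -0.07,"y": 8.2,"z": -5.1,"rx": 0,"ry": 0,"rz": 0,"claw": 40},
  {"x": -0.07,"y": 9.6,"z": -5.1,"rx": 0,"ry": 0,"rz": 0,"claw": 40},
  {"x": -0.07,"y": 10.8,"z": -5.1,"rx": 0,"ry": 0,"rz": 0,"claw": 40},
  {"x": -0.07,"y": 11.5,"z": -5.1,"rx": 0,"ry": 0,"rz": 0,"claw": 40},
])

```text
t: 12.83
tcp_pos: [0.5832, 0.0476, 0.3277]
tcp_rot: [0.085, 3.138, -0.003]
wrist_force: [-0.3, 0.3, -0.7]
opening: 0.0471
```

```bash
python3 -c "
from h import *
s=monitor.observe();print(s['opening'],s['tcp_pos'],s['wrist_force'],to(.5835,.047,.25,-3),to(.5835,.047,.208,-3))
"
```

```text
0.04707479640925464 [0.58321448 0.04758026 0.32768828] [-0.27772042  0.27232917 -0.69525972] [[-0.0, -0.02, 3.11], [-0.02, 0.03, -0.02], 'alt', [0.04, 0.03, 35.98]] [[-0.0, -0.01, 4.79], [-0.02, 0.03, -0.02], 'alt', [0.04, 0.03, 35.98]]
```

Emit:
play_rows([
  {"x": 0,"y": 0,"z": 1.1,"rx": 0,"ry": 0.03,"rz": 0,"claw": 40},
  {"x": 0,"y": 0,"z": 2.2,"rx": 0,"ry": 0.03,"rz": 0,"claw": 40},
  {"x": 0,"y": 0,"z": 2.9,"rx": 0,"ry": 0.03,"rz": 0,"claw": 40},
  {"x": 0,"y": 0,"z": 3.2,"rx": 0,"ry": 0.03,"rz": 0,"claw": 40},
  {"x": 0,"y": 0,"z": 3.4,"rx": 0,"ry": 0.03,"rz": 0,"claw": 40},
  {"x": 0,"y": 0,"z": 3.6,"rx": 0,"ry": 0.03,"rz": 0,"claw": 40},
  {"x": 0,"y": 0,"z": 3.6,"rx": 0,"ry": 0.03,"rz": 0,"claw": 40},
])

```text
t: 13.42
tcp_pos: [0.5837, 0.0472, 0.2379]
tcp_rot: [0.086, 3.14, -0.003]
wrist_force: [-0.1, 0.9, -0.8]
opening: 0.0471
```

Emit:
play_rows([
  {"x": 0,"y": 0,"z": 0.3,"rx": 0,"ry": 0,"rz": 0,"claw": 40},
  {"x": 0,"y": 0,"z": 0.6,"rx": 0,"ry": 0,"rz": 0,"claw": 40},
  {"x": 0,"y": 0,"z": 0.9,"rx": 0,"ry": 0,"rz": 0,"claw": 40},
  {"x": 0,"y": 0,"z": 1.15,"rx": 0,"ry": 0,"rz": 0,"claw": 40},
  {"x": 0,"y": 0,"z": 1.25,"rx": 0,"ry": 0,"rz": 0,"claw": 40},
  {"x": 0,"y": 0,"z": 1.25,"rx": 0,"ry": 0,"rz": 0,"claw": 40},
])

```text
t: 13.92
tcp_pos: [0.5833, 0.0472, 0.2059]
tcp_rot: [-0.086, -3.14, 0.003]
wrist_force: [-0.3, -0.0, -1.2]
opening: 0.0475
```

Emit:
play_rows([
  {"x": 0,"y": 0,"z": 0.02,"rx": 0,"ry": 0,"rz": 0,"claw": 50},
  {"x": 0,"y": 0,"z": 0.02,"rx": 0,"ry": 0,"rz": 0,"claw": 54},
  {"x": 0,"y": 0,"z": 0.02,"rx": 0,"ry": 0,"rz": 0,"claw": 60},
  {"x": 0,"y": 0,"z": 0.02,"rx": 0,"ry": 0,"rz": 0,"claw": 64},
  {"x": 0,"y": 0,"z": 0.02,"rx": 0,"ry": 0,"rz": 0,"claw": 64},
  {"x": 0,"y": 0,"z": -1,"rx": 0,"ry": 0,"rz": 0,"claw": 64},
  {"x": 0,"y": 0,"z": -2.4,"rx": 0,"ry": 0,"rz": 0,"claw": 64},
  {"x": 0,"y": 0,"z": -3.8,"rx": 0,"ry": 0,"rz": 0,"claw": 64},
  {"x": 0,"y": 0,"z": -5,"rx": 0,"ry": 0,"rz": 0,"claw": 64},
])

```text
t: 14.67
tcp_pos: [0.5832, 0.0474, 0.3333]
tcp_rot: [0.086, 3.14, -0.003]
wrist_force: [1.3, 0.0, 1.1]
opening: 0.0642
```

```bash
python3 -c "
from h import *
s=monitor.observe();print(s['opening'],s['tcp_pos'],s['wrist_force'],to(.5700,-.330,.33,-3))
"
```

```text
0.06423969805279152 [0.58318242 0.04741813 0.33326021] [1.27747647 0.02810334 1.05116912] [[-0.3, -15.1, 0.16], [-0.02, 0.0, -0.02], 'alt', [0.01, 0.03, 35.98]]
```

Emit:
play_rows([
  {"x": 0,"y": -1.4,"z": 0,"rx": 0,"ry": 0,"rz": 0,"claw": 65},
  {"x": 0,"y": -2.9,"z": 0,"rx": 0,"ry": 0,"rz": 0,"claw": 65},
  {"x": -0.1,"y": -4.4,"z": 0,"rx": 0,"ry": 0,"rz": 0,"claw": 65},
  {"x": -0.2,"y": -6,"z": 0,"rx": 0,"ry": 0,"rz": 0,"claw": 65},
  {"x": -0.3,"y": -7.6,"z": 0,"rx": 0,"ry": 0,"rz": 0,"claw": 65},
  {"x": -0.3,"y": -9.2,"z": 0,"rx": 0,"ry": 0,"rz": 0,"claw": 65},
  {"x": -0.3,"y": -10.8,"z": 0,"rx": 0,"ry": 0,"rz": 0,"claw": 65},
  {"x": -0.3,"y": -12.4,"z": 0,"rx": 0,"ry": 0,"rz": 0,"claw": 65},
  {"x": -0.3,"y": -13.8,"z": 0,"rx": 0,"ry": 0,"rz": 0,"claw": 65},
  {"x": -0.3,"y": -14.8,"z": 0,"rx": 0,"ry": 0,"rz": 0,"claw": 65},
  {"x": -0.3,"y": -15.1,"z": 0.1,"rx": 0,"ry": 0,"rz": 0,"claw": 65},
  {"x": -0.3,"y": -15.1,"z": 0.1,"rx": 0,"ry": 0,"rz": 0,"claw": 65},
])

```text
t: 15.67
tcp_pos: [0.5698, -0.3317, 0.3303]
tcp_rot: [-0.089, -3.14, 0.002]
wrist_force: [0.1, 0.6, 0.3]
opening: 0.0649
```

```bash
python3 -c "
from h import *
import cv2
s=monitor.observe();print(s['tcp_pos'],to(.5700,-.330,.2,-3))
i=imaging.camera('side');cv2.imwrite('pics/j_side.png',i);cv2.imwrite('pics/j1.png',cv2.resize(i[80:230,260:400],None,fx=4,fy=4,interpolation=cv2.INTER_CUBIC))
print(((proj('side',[.5700,-.330,.245])-[260,80])*4))"
```

```text
[ 0.56976221 -0.33173821  0.33032695] [[-0.01, 0.08, 5.21], [-0.01, -0.01, -0.05], 'alt', [-0.01, 0.02, 35.95]]
[278.48926627 215.55611066]
```

View pics/j1.png

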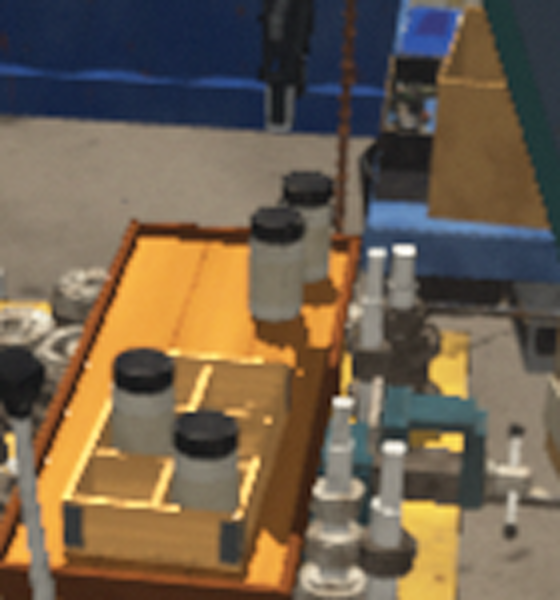

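Jar 1 stands upright in its cell at crop (205,460), and spare 2 matches its prediction at (278,217). Gripping it.

Emit:
play_rows([
  {"x": 0,"y": 0.06,"z": 0.5,"rx": 0,"ry": 0,"rz": 0,"claw": 65},
  {"x": 0,"y": 0.06,"z": 1.6,"rx": 0,"ry": 0,"rz": 0,"claw": 65},
  {"x": 0,"y": 0.06,"z": 2.8,"rx": 0,"ry": 0,"rz": 0,"claw": 65},
  {"x": 0,"y": 0.06,"z": 4.0,"rx": 0,"ry": 0,"rz": 0,"claw": 65},
  {"x": 0,"y": 0.06,"z": 5.2,"rx": 0,"ry": 0,"rz": 0,"claw": 65},
  {"x": 0,"y": 0.06,"z": 5.2,"rx": 0,"ry": 0,"rz": 0,"claw": 65},
  {"x": 0,"y": 0.06,"z": 5.2,"rx": 0,"ry": 0,"rz": 0,"claw": 40},
  {"x": 0,"y": 0.06,"z": 5.2,"rx": 0,"ry": 0,"rz": 0,"claw": 40},
  {"x": 0,"y": 0.06,"z": 5.2,"rx": 0,"ry": 0,"rz": 0,"claw": 40},
  {"x": 0,"y": 0.06,"z": 5.2,"rx": 0,"ry": 0,"rz": 0,"claw": 40},
  {"x": 0,"y": 0.06,"z": 5.2,"rx": 0,"ry": 0,"rz": 0,"claw": 40},
], newtons=40)

```text
t: 16.63
tcp_pos: [0.5708, -0.3291, 0.2027]
tcp_rot: [0.087, 3.138, -0.004]
wrist_force: [0.4, 1.0, 8.5]
opening: 0.0471
```

```bash
python3 -c "
from h import *
s=monitor.observe();print(s['opening'],s['tcp_pos'],s['wrist_force'],to(.5756,-.1088,.328,-3))
"
```

```text
0.04712656183207342 [ 0.57081698 -0.32906425  0.20270953] [0.42709554 0.96466836 8.46367553] [[0.29, 8.8, -5.03], [-0.03, 0.03, -0.04], 'alt', [0.04, 0.04, 35.96]]
```

Emit:
play_rows([
  {"x": 0,"y": 0,"z": -1.3,"rx": 0,"ry": 0,"rz": 0,"claw": 40},
  {"x": 0,"y": 0,"z": -2.7,"rx": 0,"ry": 0,"rz": 0,"claw": 40},
  {"x": 0,"y": 0,"z": -4.0,"rx": 0,"ry": 0,"rz": 0,"claw": 40},
  {"x": 0,"y": 0.8,"z": -5.0,"rx": 0,"ry": 0.03,"rz": 0,"claw": 40},
  {"x": 0.1,"y": 2.2,"z": -5.0,"rx": 0,"ry": 0.03,"rz": 0,"claw": 40},
  {"x": 0.27,"y": 3.7,"z": -5.0,"rx": 0,"ry": 0.03,"rz": 0,"claw": 40},
  {"x": 0.27,"y": 5.2,"z": -5.0,"rx": 0,"ry": 0.03,"rz": 0,"claw": 40},
  {"x": 0.27,"y": 6.7,"z": -5.0,"rx": 0,"ry": 0.03,"rz": 0,"claw": 40},
  {"x": 0.27,"y": 8.0,"z": -5.0,"rx": 0,"ry": 0.03,"rz": 0,"claw": 40},
  {"x": 0.27,"y": 8.8,"z": -5.0,"rx": 0,"ry": 0.03,"rz": 0,"claw": 40},
  {"x": 0.27,"y": 8.8,"z": -5.0,"rx": 0,"ry": 0.03,"rz": 0,"claw": 40},
  {"x": 0.27,"y": 8.8,"z": -5.0,"rx": 0,"ry": 0.03,"rz": 0,"claw": 40},
])

```text
t: 17.63
tcp_pos: [0.5761, -0.1078, 0.328]
tcp_rot: [0.084, 3.14, -0.004]
wrist_force: [-0.5, -0.4, -1.1]
opening: 0.0472
```

```bash
python3 -c "
from h import *
s=monitor.observe();print(s['opening'],s['tcp_pos'],s['wrist_force'],to(.576,-.1088,.241,-3))
"
```

```text
0.0472169385034023 [ 0.57613117 -0.10781688  0.32801259] [-0.53308055 -0.37389656 -1.10875858] [[0.01, -0.03, 3.48], [-0.03, 0.01, -0.01], 'alt', [0.02, 0.05, 35.99]]
```

Emit:
play_rows([
  {"x": 0,"y": -0.03,"z": 1.1,"rx": 0,"ry": 0,"rz": 0,"claw": 40},
  {"x": 0,"y": -0.03,"z": 2.2,"rx": 0,"ry": 0,"rz": 0,"claw": 40},
  {"x": 0,"y": -0.03,"z": 2.8,"rx": 0,"ry": 0,"rz": 0,"claw": 40},
  {"x": 0,"y": -0.03,"z": 3.1,"rx": 0,"ry": 0,"rz": 0,"claw": 40},
  {"x": 0,"y": -0.03,"z": 3.3,"rx": 0,"ry": 0,"rz": 0,"claw": 40},
  {"x": 0,"y": -0.03,"z": 3.5,"rx": 0,"ry": 0,"rz": 0,"claw": 40},
  {"x": 0,"y": -0.03,"z": 3.5,"rx": 0,"ry": 0,"rz": 0,"claw": 40},
])

```text
t: 18.22
tcp_pos: [0.5763, -0.1093, 0.2405]
tcp_rot: [0.085, 3.139, -0.005]
wrist_force: [-0.9, -0.2, -0.8]
opening: 0.047
```

Clear of the walls. Seating it at TCP z of about 0.208.

Emit:
play_rows([
  {"x": 0,"y": 0,"z": 0.4,"rx": 0,"ry": 0,"rz": 0,"claw": 40},
  {"x": 0,"y": 0,"z": 0.8,"rx": 0,"ry": 0,"rz": 0,"claw": 40},
  {"x": 0,"y": 0,"z": 1.1,"rx": 0,"ry": 0,"rz": 0,"claw": 40},
  {"x": 0,"y": 0,"z": 1.25,"rx": 0,"ry": 0,"rz": 0,"claw": 40},
  {"x": 0,"y": 0,"z": 1.3,"rx": 0,"ry": 0,"rz": 0,"claw": 40},
  {"x": 0,"y": 0,"z": 1.3,"rx": 0,"ry": 0,"rz": 0,"claw": 40},
])

```text
t: 18.72
tcp_pos: [0.5765, -0.1094, 0.2082]
tcp_rot: [0.085, 3.139, -0.005]
wrist_force: [0.7, 0.0, -1.5]
opening: 0.047
```

Emit:
play_rows([
  {"x": 0,"y": 0,"z": 0.02,"rx": 0,"ry": 0,"rz": 0,"claw": 50},
  {"x": 0,"y": 0,"z": 0.02,"rx": 0,"ry": 0,"rz": 0,"claw": 54},
  {"x": 0,"y": 0,"z": 0.02,"rx": 0,"ry": 0,"rz": 0,"claw": 60},
  {"x": 0,"y": 0,"z": 0.02,"rx": 0,"ry": 0,"rz": 0,"claw": 64},
  {"x": 0,"y": 0,"z": 0.02,"rx": 0,"ry": 0,"rz": 0,"claw": 64},
  {"x": 0,"y": 0,"z": -1,"rx": 0,"ry": 0,"rz": 0,"claw": 64},
  {"x": 0,"y": 0,"z": -2.4,"rx": 0,"ry": 0,"rz": 0,"claw": 64},
  {"x": 0,"y": 0,"z": -3.8,"rx": 0,"ry": 0,"rz": 0,"claw": 64},
  {"x": 0,"y": 0,"z": -5,"rx": 0,"ry": 0,"rz": 0,"claw": 64},
])

```text
t: 19.47
tcp_pos: [0.576, -0.1089, 0.3356]
tcp_rot: [0.085, 3.138, -0.005]
wrist_force: [1.4, -0.6, 0.6]
opening: 0.064
```

```bash
python3 -c "
from h import *
s=monitor.observe();print(s['opening'],s['tcp_pos'],s['wrist_force'],to(.5534,-.410,.33,-3))
"
```

```text
0.06399592263960122 [ 0.57601309 -0.10892768  0.33561828] [ 1.36091484 -0.60415103  0.63533784] [[0.25, -12.07, 0.26], [-0.04, 0.03, -0.02], 'alt', [0.04, 0.06, 35.98]]
```

Emit:
play_rows([
  {"x": 0,"y": -1.4,"z": 0.1,"rx": 0,"ry": 0,"rz": 0,"claw": 68},
  {"x": 0,"y": -2.9,"z": 0.2,"rx": 0,"ry": 0,"rz": 0,"claw": 68},
  {"x": 0.1,"y": -4.4,"z": 0.2,"rx": 0,"ry": 0,"rz": 0,"claw": 68},
  {"x": 0.2,"y": -6,"z": 0.2,"rx": 0,"ry": 0,"rz": 0,"claw": 68},
  {"x": 0.25,"y": -7.6,"z": 0.2,"rx": 0,"ry": 0,"rz": 0,"claw": 68},
  {"x": 0.25,"y": -9.2,"z": 0.2,"rx": 0,"ry": 0,"rz": 0,"claw": 68},
  {"x": 0.25,"y": -10.6,"z": 0.2,"rx": 0,"ry": 0,"rz": 0,"claw": 68},
  {"x": 0.25,"y": -11.7,"z": 0.2,"rx": 0,"ry": 0,"rz": 0,"claw": 68},
  {"x": 0.25,"y": -12.07,"z": 0.2,"rx": 0,"ry": 0,"rz": 0,"claw": 68},
  {"x": 0.25,"y": -12.07,"z": 0.2,"rx": 0,"ry": 0,"rz": 0,"claw": 68},
  {"x": 0.25,"y": -12.07,"z": 0.2,"rx": 0,"ry": 0,"rz": 0,"claw": 68},
])

```text
t: 20.38
tcp_pos: [0.5535, -0.41, 0.3312]
tcp_rot: [0.086, 3.138, -0.004]
wrist_force: [-0.1, 0.6, -0.0]
opening: 0.0678
```

```bash
python3 -c "
from h import *
import cv2
s=monitor.observe();print(s['tcp_pos'],to(.5534,-.410,.2,-3))
i=imaging.camera('side');cv2.imwrite('pics/k_side.png',i);cv2.imwrite('pics/k1.png',cv2.resize(i[80:230,260:400],None,fx=4,fy=4,interpolation=cv2.INTER_CUBIC))
print(((proj('side',[.5534,-.410,.245])-[260,80])*4))"
```

```text
[ 0.55345123 -0.41004026  0.33120422] [[0.01, 0.02, 5.25], [-0.03, 0.03, -0.03], 'alt', [0.04, 0.05, 35.97]]
[305.89127131 180.71891925]
```

View pics/k1.png

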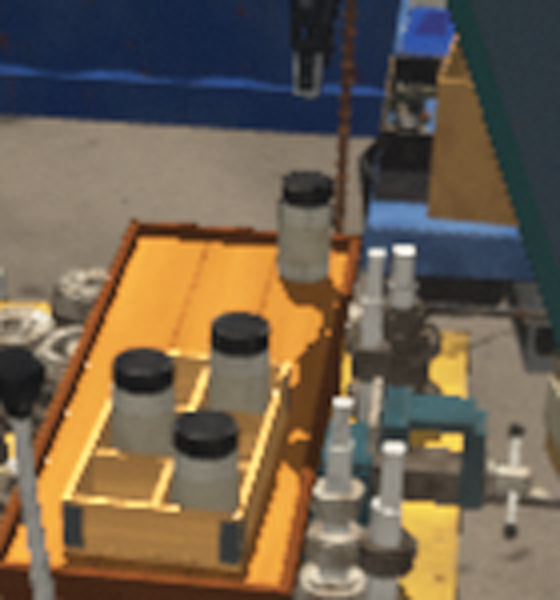

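Jar 2 is upright in the front −y cell at crop (240,360), and spare 3's lid at (306,183) matches. Gripping it.

Emit:
play_rows([
  {"x": 0,"y": 0.02,"z": 0.5,"rx": 0,"ry": 0,"rz": 0,"claw": 68},
  {"x": 0,"y": 0.02,"z": 1.6,"rx": 0,"ry": 0,"rz": 0,"claw": 68},
  {"x": 0,"y": 0.02,"z": 2.8,"rx": 0,"ry": 0,"rz": 0,"claw": 68},
  {"x": 0,"y": 0.02,"z": 4.0,"rx": 0,"ry": 0,"rz": 0,"claw": 68},
  {"x": 0,"y": 0.02,"z": 5.2,"rx": 0,"ry": 0,"rz": 0,"claw": 68},
  {"x": 0,"y": 0.02,"z": 5.2,"rx": 0,"ry": 0,"rz": 0,"claw": 68},
  {"x": 0,"y": 0.02,"z": 5.2,"rx": 0,"ry": 0,"rz": 0,"claw": 40},
  {"x": 0,"y": 0.02,"z": 5.2,"rx": 0,"ry": 0,"rz": 0,"claw": 40},
  {"x": 0,"y": 0.02,"z": 5.2,"rx": 0,"ry": 0,"rz": 0,"claw": 40},
  {"x": 0,"y": 0.02,"z": 5.2,"rx": 0,"ry": 0,"rz": 0,"claw": 40},
  {"x": 0,"y": 0.02,"z": 5.2,"rx": 0,"ry": 0,"rz": 0,"claw": 40},
], newtons=40)

```text
t: 21.35
tcp_pos: [0.5548, -0.4095, 0.2039]
tcp_rot: [0.084, 3.135, -0.008]
wrist_force: [0.7, 1.4, 8.2]
opening: 0.0471
```

```bash
python3 -c "
from h import *
s=monitor.observe();print(s['opening'],s['tcp_pos'],s['wrist_force'],to(.6451,.044,.34,-3))
"
```

```text
0.047104225868548295 [ 0.55481467 -0.4095157   0.20394408] [0.69003374 1.40738702 8.21601948] [[-2.66, 18.28, -5.52], [-0.06, 0.06, -0.02], 'alt', [0.1, 0.09, 35.98]]
```

Emit:
play_rows([
  {"x": 0,"y": 0,"z": -1.3,"rx": 0,"ry": 0,"rz": 0,"claw": 40},
  {"x": 0,"y": 0,"z": -2.7,"rx": 0,"ry": 0,"rz": 0,"claw": 40},
  {"x": 0,"y": 0,"z": -4.1,"rx": 0,"ry": 0,"rz": 0,"claw": 40},
  {"x": 0,"y": 0.7,"z": -5.5,"rx": 0,"ry": 0.04,"rz": 0,"claw": 40},
  {"x": -0.4,"y": 2.1,"z": -5.5,"rx": -0.04,"ry": 0.05,"rz": 0,"claw": 40},
  {"x": -0.8,"y": 3.6,"z": -5.5,"rx": -0.04,"ry": 0.05,"rz": 0,"claw": 40},
  {"x": -1.2,"y": 5.1,"z": -5.5,"rx": -0.04,"ry": 0.05,"rz": 0,"claw": 40},
  {"x": -1.6,"y": 6.6,"z": -5.5,"rx": -0.04,"ry": 0.05,"rz": 0,"claw": 40},
  {"x": -2.0,"y": 8.1,"z": -5.5,"rx": -0.04,"ry": 0.05,"rz": 0,"claw": 40},
  {"x": -2.4,"y": 9.6,"z": -5.5,"rx": -0.04,"ry": 0.05,"rz": 0,"claw": 40},
  {"x": -2.66,"y": 11,"z": -5.5,"rx": -0.04,"ry": 0.05,"rz": 0,"claw": 40},
  {"x": -2.7,"y": 12,"z": -5.5,"rx": -0.04,"ry": 0.05,"rz": 0,"claw": 40},
])

```text
t: 22.35
tcp_pos: [0.6385, -0.1099, 0.3413]
tcp_rot: [0.082, 3.138, -0.002]
wrist_force: [0.7, 0.4, -0.7]
opening: 0.047
```

```bash
python3 -c "
from h import *
s=monitor.observe();print(s['opening'],s['tcp_pos'],s['wrist_force'],to(.646,.044,.34,-3))
"
```

```text
0.046977441152310936 [ 0.6384922  -0.10989657  0.34128263] [ 0.70959664  0.3930915  -0.73630656] [[0.02, 6.16, 0.04], [-0.01, 0.03, 0.0], 'alt', [-0.05, -0.02, -36.0]]
```

Emit:
play_rows([
  {"x": 0,"y": 1.4,"z": 0,"rx": 0,"ry": 0,"rz": 0,"claw": 40},
  {"x": 0,"y": 2.9,"z": 0,"rx": 0,"ry": 0.03,"rz": 0,"claw": 40},
  {"x": 0.02,"y": 4.3,"z": 0,"rx": 0,"ry": 0.03,"rz": 0,"claw": 40},
  {"x": 0.02,"y": 5.4,"z": 0,"rx": 0,"ry": 0.03,"rz": 0,"claw": 40},
  {"x": 0.02,"y": 6.1,"z": 0,"rx": 0,"ry": 0.03,"rz": 0,"claw": 40},
  {"x": 0.02,"y": 6.16,"z": 0,"rx": 0,"ry": 0.03,"rz": 0,"claw": 40},
  {"x": 0.02,"y": 6.16,"z": 0,"rx": 0,"ry": 0.03,"rz": 0,"claw": 40},
  {"x": 0.02,"y": 6.16,"z": 0,"rx": 0,"ry": 0.03,"rz": 0,"claw": 40},
])

```text
t: 23.02
tcp_pos: [0.6461, 0.0433, 0.3416]
tcp_rot: [0.082, 3.139, -0.002]
wrist_force: [0.5, -0.3, -0.9]
opening: 0.047
```

```bash
python3 -c "
from h import *
s=monitor.observe();print(s['opening'],s['tcp_pos'],s['wrist_force'],to(.646,.044,.242,-3))
"
```

```text
0.04700146635558516 [0.64609997 0.04330099 0.34162012] [ 0.45279011 -0.25973501 -0.89261344] [[0.01, 0.03, 3.98], [-0.02, 0.01, 0.0], 'alt', [-0.02, -0.03, -36.0]]
```

Emit:
play_rows([
  {"x": 0,"y": 0.03,"z": 1.2,"rx": 0,"ry": 0,"rz": 0,"claw": 40},
  {"x": 0,"y": 0.03,"z": 2.4,"rx": 0,"ry": 0,"rz": 0,"claw": 40},
  {"x": 0,"y": 0.03,"z": 3.1,"rx": 0,"ry": 0,"rz": 0,"claw": 40},
  {"x": 0,"y": 0.03,"z": 3.5,"rx": 0,"ry": 0,"rz": 0,"claw": 40},
  {"x": 0,"y": 0.03,"z": 3.75,"rx": 0,"ry": 0,"rz": 0,"claw": 40},
  {"x": 0,"y": 0.03,"z": 3.98,"rx": 0,"ry": 0,"rz": 0,"claw": 40},
  {"x": 0,"y": 0.03,"z": 3.98,"rx": 0,"ry": 0,"rz": 0,"claw": 40},
])

```text
t: 23.6
tcp_pos: [0.6462, 0.0431, 0.2417]
tcp_rot: [0.084, 3.14, -0.003]
wrist_force: [-0.1, -0.3, -1.4]
opening: 0.0469
```

Emit:
play_rows([
  {"x": 0,"y": 0,"z": 0.4,"rx": 0,"ry": 0,"rz": 0,"claw": 40},
  {"x": 0,"y": 0,"z": 0.8,"rx": 0,"ry": 0,"rz": 0,"claw": 40},
  {"x": 0,"y": 0,"z": 1.1,"rx": 0,"ry": 0,"rz": 0,"claw": 40},
  {"x": 0,"y": 0,"z": 1.25,"rx": 0,"ry": 0,"rz": 0,"claw": 40},
  {"x": 0,"y": 0,"z": 1.3,"rx": 0,"ry": 0,"rz": 0,"claw": 40},
  {"x": 0,"y": 0,"z": 1.3,"rx": 0,"ry": 0,"rz": 0,"claw": 40},
])

```text
t: 24.1
tcp_pos: [0.6463, 0.043, 0.2095]
tcp_rot: [0.084, 3.14, -0.003]
wrist_force: [0.4, -0.4, -1.9]
opening: 0.047
```

Emit:
play_rows([
  {"x": 0,"y": 0,"z": 0.02,"rx": 0,"ry": 0,"rz": 0,"claw": 50},
  {"x": 0,"y": 0,"z": 0.02,"rx": 0,"ry": 0,"rz": 0,"claw": 54},
  {"x": 0,"y": 0,"z": 0.02,"rx": 0,"ry": 0,"rz": 0,"claw": 60},
  {"x": 0,"y": 0,"z": 0.02,"rx": 0,"ry": 0,"rz": 0,"claw": 62},
  {"x": 0,"y": 0,"z": 0.02,"rx": 0,"ry": 0,"rz": 0,"claw": 62},
  {"x": 0,"y": 0,"z": -1,"rx": 0,"ry": 0,"rz": 0,"claw": 62},
  {"x": 0,"y": 0,"z": -2.4,"rx": 0,"ry": 0,"rz": 0,"claw": 62},
  {"x": 0,"y": 0,"z": -3.8,"rx": 0,"ry": 0,"rz": 0,"claw": 62},
  {"x": 0,"y": 0,"z": -5,"rx": 0,"ry": 0,"rz": 0,"claw": 62},
  {"x": 1,"y": 0,"z": -5.6,"rx": 0,"ry": 0,"rz": 0,"claw": 62},
  {"x": 2.4,"y": 0,"z": -6,"rx": 0,"ry": 0,"rz": 0,"claw": 62},
  {"x": 3.8,"y": 0,"z": -6,"rx": 0,"ry": 0,"rz": 0,"claw": 62},
])

```text
t: 25.1
tcp_pos: [0.5513, 0.0482, 0.3607]
tcp_rot: [0.084, 3.137, -0.003]
wrist_force: [0.4, -1.1, 1.1]
opening: 0.0621
```

Emit:
play_rows([
  {"x": 1.4,"y": 0,"z": 0,"rx": 0,"ry": 0,"rz": 0,"claw": 62},
  {"x": 2.8,"y": 0,"z": 0,"rx": 0,"ry": 0,"rz": 0,"claw": 62},
  {"x": 4.2,"y": 0,"z": 0,"rx": 0,"ry": 0,"rz": 0,"claw": 62},
  {"x": 5.6,"y": 0,"z": 0,"rx": 0,"ry": 0,"rz": 0,"claw": 62},
  {"x": 6.4,"y": 0,"z": 0,"rx": 0,"ry": 0,"rz": 0,"claw": 62},
  {"x": 6.4,"y": 0,"z": 0,"rx": 0,"ry": 0,"rz": 0,"claw": 62},
  {"x": 6.4,"y": 0,"z": 0,"rx": 0,"ry": 0,"rz": 0,"claw": 62},
])

```text
t: 25.68
tcp_pos: [0.3909, 0.0569, 0.3609]
tcp_rot: [0.084, 3.135, -0.003]
wrist_force: [0.5, 0.9, 1.0]
opening: 0.0621
```

```bash
python3 look.py z; python3 -c "
import cv2,numpy as np
t=cv2.imread('pics/z_top.png')[150:300,120:550];s=cv2.imread('pics/z_side.png')[100:440,200:420]
a=cv2.resize(t,(800,279));b=cv2.resize(s,None,fx=1.6,fy=1.6)
cv2.imwrite('pics/z1.png',a);cv2.imwrite('pics/z2.png',b)"
```

```text
top [([0.5778, 0.232], 68), ([0.4984, 0.5603], 64), ([0.4666, 0.6702], 79)]
side [([-0.0737, -0.4863], 100), ([0.5821, 0.1632], 54), ([0.4989, 0.5595], 124), ([0.4658, 0.6695], 174)]
25.7833 [0.3922 0.0567 0.3602] [-0.5  0.3  0.1] 0.06198623177120741
```

View pics/z1.png

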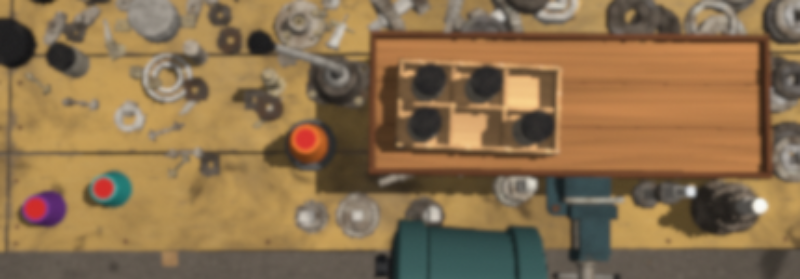

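View pics/z2.png

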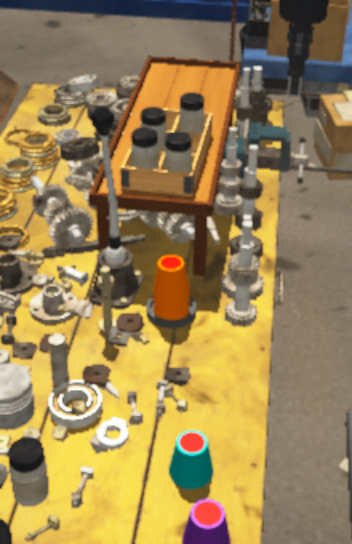

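Both final views agree: four upright jars in four separate cells and the riser otherwise empty. The orange stack is straight on its stand at top crop (310,143), and the purple and turquoise cups are where they were. Handing in.

```bash
python3 -c "
from station import job
print(job.close_job())"
```

```text
the job is handed in; nothing more can be done
None
```

The job is done and handed in, with the last check at about 26 s of the 210 s allowed.

- **Cups:** both loose orange cups are nested over the base cup, making one straight stack of three on the stand. The purple and turquoise look-alikes were not touched.
- **Jars:** all three spare jars stand upright in separate empty crate cells: front +y, front −y and rear +y. I did not touch the jar already in the rear middle cell.
- **Left alone:** a dark-lidded jar look-alike on the table, since only the jars on the riser were part of the job.

**Last checks:** the final top and side pictures both show the riser otherwise empty, four jars upright in four cells and the stack straight, with the gripper clear. No wrist-force reading at the end of a move was above about 9 N. No cup was seen knocked aside, and no check failed or disagreed in the end. Along the way, the two cameras differed by up to 12 mm on the y position of the far jars. I used the top view for those, and both grips held.

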